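# Set the press's depth stop with the slotted gauge

## Robot

A 6-joint arm with a two-finger parallel gripper is mounted at the origin on a cart in front of the work surface, level with it; the furniture and walls round the work are solid. World frame = base frame: x ahead of the robot, y to its left, z up, the work surface at z = 0. Lengths are in m, angles in rad, forces in N, time in s.
With the tool pointing down it reaches from about 0.35 to 0.925 m from the base axis. Payload 6.4 kg.
Tool frame: the origin (TCP) lies at the very end of the fingers, on their centre line; the grasp point (between the pads) lies 19 mm behind it; z points along the fingers, y is the line along which they close (so a half turn about z gives the same grasp; the last joint's range is limited). The gripper opens to 85 mm and grips with 20 to 120 N. Pads are 22 mm wide; open, the fingers measure 114 mm over their backs; the gripper's body (76 mm by 85 mm) begins 54 mm behind the grasp point. The pads swing forward as they close: fully open they stand 13 mm farther back than shut.
Start: joints at [-1.371, 0.245, 1.558, -0, 1.339, -0.174], TCP at [0.237, -0.605, 0.231] pointing down, gripper open.
Joint ranges: [-3.13, 3.13], [-1.02, 2.26], [0.13, 2.54], [-0.95, 4.09], [0.21, 2.88], [-2.74, 2.74]. Speed limits (rad/s): [2.57, 2.57, 3.14, 3.14, 3.14, 3.14].

## Interface

Orientations are given as a unit quaternion [w, x, y, z].
In Python, from rig import arm gives the robot as it stands.
- The arm moves only by the tool drive_tool, never from a script. Its argument "deltas" is a list that holds one entry, the list of rows, each a list of 7 numbers: the shift along the tool's x, y, z in mm, then the turn, a rotation vector about the tool's x, y, z in degrees, then the opening, from 0 (shut) to 1 (fully open). In form: [[[x, y, z, rx, ry, rz, fingers], ...]]. A call has 1 to 12 rows; each row shifts and turns the commanded pose from where the row before left it, along the tool's axes as they then stand; what a row does not reach is not made up. A row lasts 1/8 s, in which the tool goes at most 62.5 mm and 10.7 degrees, less where a joint would pass 70% of its speed; a pose out of reach is approached as far as the arm can. A call with a gripper value outside its range is refused whole. The fingers move at their own pace and stop on an object; "force" is the grip in N (left out, the last holds). Time passes only in rows, so rows that do not move let the fingers close. It gives the time, the measured TCP pose, the force, the opening and the grip force at its end, in the units of the state.
- arm.get_state(): the state, without advancing time (a new reading comes with each control period).
- arm.read_camera(name): name is "side" or "top"; returns a dict with "image" (400x640x3 uint8, red, green, blue), "z_map" (400x640 float32, m along the optical axis (not along the pixel's ray), 0 where there is no reading), "fx", "fy", "cx", "cy" (pixels), "origin" and "orientation" of the camera in the world. Camera axes: x right, y down, z forward; pixel columns grow to the right and rows downward; lengths in m; the calibration is good to about 2 mm. A picture is of the moment at which its call begins.
- arm.hand_in(): hands the job in; it is judged then, once.
The state is a dict: "time": time; "joint_positions": joint angles; "joint_velocities": joint speeds; "joint_efforts": joint torques, N m; "tcp_pos": TCP position; "ee_rot": TCP orientation; "ft_force": force on the tool from outside, world axes, zero at the start; "moment": the same for the moment, N m; "width": finger opening in m; "grasp_force": force on a finger pad.
Only numpy, scipy, OpenCV 4.12 (cv2) and the standard library are available. Lean on these libraries where they do the work, as an engineer would, in place of code of your own. Each camera call takes 0.05 s, during which the arm holds its last target. There are 200 camera calls.

## Task

Set the depth stop of the small bench press to the thinner of the two slotted steel gauges: slide that gauge round the threaded stop rod under the knurled collar, flat on the press's crown, and spin the collar down until it just nips the gauge and the gauge is held with your hand off both, lightly enough that it still draws out. Then draw the gauge out without shifting the collar and lay it flat on the table, away from the press, disturbing nothing else.

Things in the scene. Friction and masses are not known exactly. Their poses are not given: they have to be found in the camera images.
- press: Two-column bench press, fixed, dark grey-green and steel. Base x -60..110 mm, y +-80 mm. Crown (fixed head): plate x -55..70 mm, y +-75 mm, flat bright top at z = 150 mm; only rod and collar rise above it within 100 mm of the rod. Ball-ended lever at its right side (y = -97 mm) rises backwards to x = 145, z = 182 mm. Origin on the rod's axis at table level; x to the press's back, z up.
- stop_seat (a point): Point on the crown's top face at the axis of the stop rod, 150 mm above the table; axes as the press. The rod is fixed, vertical, steel, threaded, 16 mm in diameter, and rises 62 mm above this point.
- stop_collar: Knurled dark steel collar on the rod; origin at the centre of its underside, z up. Nose: a sprung thrust washer 37 mm across, 4 mm high; above it the knurled rim, 43 mm across, from 5 to 22 mm above the underside. Starts 14 to 17 mm above the crown. Right-hand fast thread, 8 mm a turn: clockwise from above lowers it. It stays where it is left.
- collar_rim (a point): Centre of the collar's top face, 22 mm above its underside. The collar has a friction of about 0.045 N m. Once it meets the gauge the torque against turning rises by about 0.005 N m per newton of nip, and the nip by about 150 N for each radian turned further. Aim at 5 to 15 N; above 25 N it bruises the gauge. A grip that pulls sideways or down as it opens turns the collar back.
- gauge_thin: Thinner slotted gauge, the one to use: loose steel fork 12 mm thick, 0.3 kg, on the table beside the other (either side). Origin on its underside where the rod's axis lies when home; x out of the slot's mouth, z up. Slot 18 mm wide, square closed end at x = -9 mm, mouth flaring at x = 22..31 mm. Fork 42 mm wide, x -24..31 mm; handle bar 14 mm wide, 8 mm thick, back to x = -109 mm.
- gauge_thin_tab (a point): Top centre of the thinner gauge's upright black plastic grip tab at the end of its handle, at x = -95, z = 34 mm of the gauge; the tab is 28 mm long in x, 14 mm thick in y, and 34 mm high from the underside. Axes as the gauge.
- gauge_thick: Thicker slotted gauge, 18 mm thick, otherwise the same shape, size and origin as the thinner one; too thick to pass under the collar. Leave it where it lies.
- threadlock: Red plastic bottle, 24 x 36 x 92 mm, standing behind to the right; origin at its foot. Leave it alone.
- tape_roll: Blue and white roll of thread tape, 54 mm across, 16 mm high, lying behind the gauges; origin at its underside. Leave it alone.
- calliper: Steel vernier calliper, 63 x 217 x 12 mm, lying in front of the press, near the robot; origin at the middle of its underside. Leave it alone.

How it is judged:
By the outcome, as a careful person would: the job done as asked, in the order asked, and still so for the second after the job is handed in, with the robot touching nothing.
It also fails if it takes over 72 s, if anything falls off the work surface, if the arm or the gripper's body presses on something with over 40 N, if the wrist force passes 120 N, or if a joint passes its speed limit or range.

## Working session

There is one attempt and no reset: what is moved stays moved. The work goes in short steps, Python scripts to look and compute and a tool call to move; the robot and the scene stay as the last step left them, time stands still between calls to the robot, and variables do not carry over. Pictures are saved under pics/ and viewed, at most 11 in all, crops included, and the job is handed in when it is done.

Besides the shell and the picture viewer there is one more tool, called after "Request:" by a JSON object that holds its "op" and its "data". drive_tool: Moves the arm, as the interface text tells. Its arguments: {"type":"object","properties":{"deltas":{"type":"array","items":{"type":"array","items":{"type":"array","items":{"type":"number"}}}},"force":{"type":"number"}},"required":["deltas"]}

```bash
mkdir -p pics; cat > h.py <<'E'
import numpy as np,cv2
from rig import arm
from scipy.spatial.transform import Rotation as R
def cam(n):
    c=arm.read_camera(n); q=c['orientation']; c['R']=R.from_quat([q[1],q[2],q[3],q[0]]).as_matrix(); c['o']=np.array(c['origin']); return c
def cloud(c):
    z=c['z_map']; v,u=np.mgrid[:z.shape[0],:z.shape[1]]
    p=np.stack([(u-c['cx'])/c['fx']*z,(v-c['cy'])/c['fy']*z,z],-1)
    return p@c['R'].T+c['o']
def ray(c,u,v,h):
    d=c['R']@np.array([(u-c['cx'])/c['fx'],(v-c['cy'])/c['fy'],1]); return c['o']+d*(h-c['o'][2])/d[2]
def save(c,n,crop=None,k=1):
    im=c['image'][...,::-1]
    if crop: u0,v0,u1,v1=crop; im=im[v0:v1,u0:u1]
    cv2.imwrite('pics/'+n,cv2.resize(im,None,fx=k,fy=k,interpolation=cv2.INTER_NEAREST))
def st():
    s=arm.get_state()
    for k in s: print(k,np.round(s[k],4))
E
python3 - <<'E'
from h import *
for n in('top','side'):
    c=cam(n); save(c,n+'0.png'); print(n,c['o'],c['R'].round(3).tolist(),c['fx'],c['cx'],c['cy'])
st()
E
```

```text
top [ 0.52102334 -0.13197492  0.99192777] [[0.023, -0.997, 0.071], [-0.999, -0.021, 0.035], [-0.033, -0.072, -0.997]] 406.06819000656134 325.21897307006464 193.0046385211514
side [0.51108417 0.59792881 0.77734019] [[-0.993, -0.08, 0.085], [-0.117, 0.667, -0.736], [0.002, -0.741, -0.672]] 455.1633531840329 318.74329103692196 200.41391173073478
time 0.1
joint_positions [-1.3711  0.2457  1.5589  0.      1.3387 -0.1741]
joint_velocities [ 0.0018 -0.0001 -0.0032  0.0003  0.0012 -0.0001]
joint_efforts [ 3.00000e-04 -4.30669e+01 -3.27131e+01 -1.00000e-04  2.80000e-03
  0.00000e+00]
tcp_pos [ 0.2372 -0.6046  0.2303]
ee_rot [-9.000e-04  9.826e-01  1.858e-01 -0.000e+00]
ft_force [0.1986 0.0571 0.364 ]
moment [0.0142 0.0029 0.0183]
grasp_force 0.0
width 0.0853
```

View pics/top0.png

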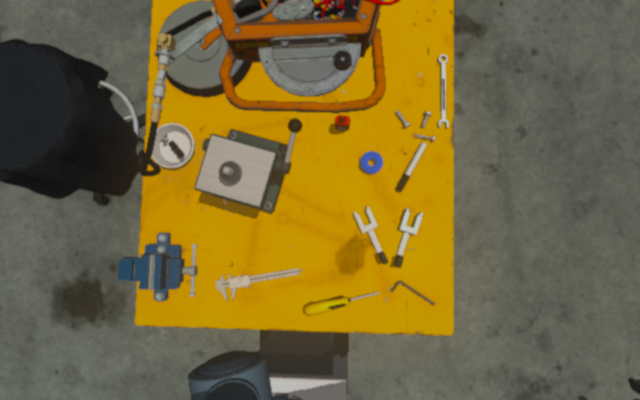

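View pics/side0.png

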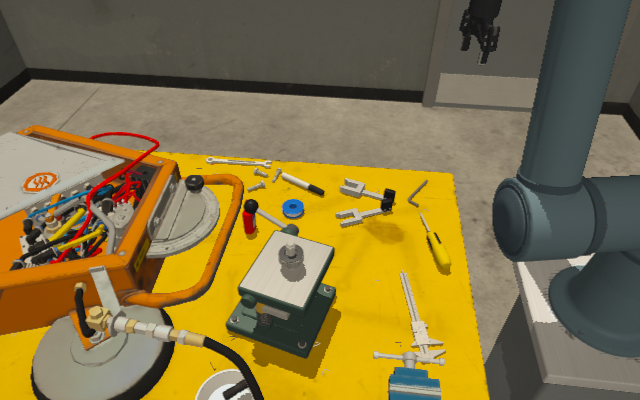

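The top view shows the press at about (238,172), its collar at (231,173), and the two forks at (372,235) and (408,237) with black tabs at (381,258) and (398,262). The calliper is at (258,283). Next I measure heights and poses.

```bash
python3 - <<'E'
from h import *
c=cam('top'); P=cloud(c); save(c,'g0.png',(330,190,450,280),5)
hsv=cv2.cvtColor(c['image'],cv2.COLOR_RGB2HSV)
Z=P[...,2]
print('table z',np.median(Z[285:300,200:215]),np.median(Z[220:250,325:340]), np.median(Z[200:215,385:392]))
# bright low-saturation = gauge steel
steel=((hsv[...,1]<70)&(hsv[...,2]>120)).astype(np.uint8)
dark=((hsv[...,2]<70)).astype(np.uint8)
for nm,m in(('steel',steel),('dark',dark)):
    n,l,s,ce=cv2.connectedComponentsWithStats(m)
    for i in range(1,n):
        x,y=ce[i]
        if 340<x<435 and 195<y<275 and s[i,4]>20:
            q=P[l==i]; print(nm,ce[i].round(1),s[i],'z pct',np.percentile(q[:,2],[10,25,50,75,90]).round(4))
# crown
m=(abs(Z-0.15)<0.006); m[:, :180]=0; m[:,300:]=0; m[:120]=0; m[225:]=0
q=P[m]; print('crown n',len(q),'z',np.median(q[:,2]))
n,l,s,ce=cv2.connectedComponentsWithStats(m.astype(np.uint8)); i=1+np.argmax(s[1:,4]); 
cn=max(cv2.findContours((l==i).astype(np.uint8),cv2.RETR_EXTERNAL,cv2.CHAIN_APPROX_NONE)[0],key=cv2.contourArea)
w=np.array([ray(c,*p[0],.15)[:2] for p in cn],np.float32)*1000
print('rect',cv2.minAreaRect(w))
for lo,hi in((.160,.195),(.2,.22)):
    k=(Z>lo)&(Z<hi); k[:, :190]=0;k[:,290:]=0;k[:130]=0;k[220:]=0
    n,l,s,ce=cv2.connectedComponentsWithStats(k.astype(np.uint8))
    for i in range(1,n):
        if s[i,4]>5: print(lo,s[i],ce[i].round(1),np.median(P[l==i],0).round(4),P[l==i].mean(0).round(4))
E
```

```text
table z 0.0007209148565900936 0.0006247909659466977 0.0007471495448012622
steel [369.1 228.3] [354 207  28  46 379] z pct [0.0077 0.0094 0.0117 0.0136 0.0145]
steel [407.6 229.6] [397 209  26  47 409] z pct [0.0071 0.0096 0.0178 0.0195 0.0208]
crown n 3910 z 0.15076847466045207
rect ((621.3089599609375, 76.0064697265625), (188.51800537109375, 124.33682250976562), 75.19140625)
0.16 [219 161  24  23 345] [230.7 172.3] [0.6151 0.0848 0.1887] [0.6163 0.0867 0.1879]
0.2 [223 167   9   9  62] [227.1 170.7] [0.6161 0.0874 0.2112] [0.6167 0.088  0.21  ]
```

View pics/g0.png

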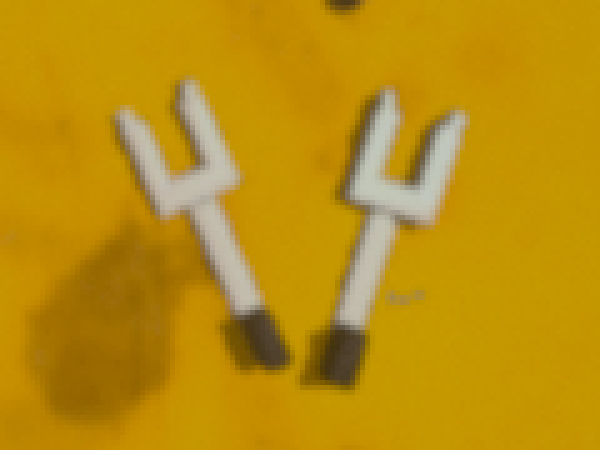

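Fork heights are about 12.5 mm (left) and 19 mm (right), so the thin gauge is the left one, with its tab at (381,258) in the full image. The press is yawed about -15°. Now I get precise poses from both views.

```bash
cat > m.py <<'E'
from h import *
c=cam('top'); P=cloud(c); Z=P[...,2]
hsv=cv2.cvtColor(c['image'],cv2.COLOR_RGB2HSV)
# thin gauge
steel=((hsv[...,1]<70)&(hsv[...,2]>120)).astype(np.uint8)
n,l,s,ce=cv2.connectedComponentsWithStats(steel); i=l[235,372] if l[235,372] else l[228,369]
v,u=np.where((l==i)); fork=[];bar=[]
for a,b in zip(u,v): (fork if b<231 else bar).append((a,b))
# tab: z>0.022
k=((Z>.022)&(Z<.05)).astype(np.uint8); k[:,:372]=0;k[:,392:]=0;k[:248]=0;k[270:]=0
tv,tu=np.where(k); t=ray(c,tu.mean(),tv.mean(),.034); print('tab',t.round(4),len(tu),'cloud',P[k>0].mean(0).round(4))
for nm,vv in(('barlo',slice(240,252)),('fork',slice(200,230))):
    m=np.zeros_like(l);m[vv]=1;m=(m*(l==i))>0;b,a=np.where(m);h=.008 if nm=='barlo' else .012
    w=np.array([ray(c,x,y,h)[:2] for x,y in zip(a,b)]);d=np.linalg.svd(w-w.mean(0))[2][0]
    print(nm,w.mean(0).round(4),np.degrees(np.arctan2(*(d*np.sign(d[0]))[::-1])))
    if nm=='fork': r=cv2.minAreaRect((w*1000).astype(np.float32));print(r)
    f=w.mean(0)-t[:2];print(' yaw from tab',np.degrees(np.arctan2(f[1],f[0])),np.hypot(*f))
for n in('top','side'):
    C=cam(n);Q=cloud(C);Z=Q[...,2]
    near=np.hypot(Q[...,0]-.616,Q[...,1]-.087)
    k=(near<.02)&(Z>.206); v,u=np.where(k)
    print(n,'rod top px',u.mean(),v.mean(),'ray',ray(C,u.mean(),v.mean(),.212).round(4),'cloud',Q[k].mean(0).round(4),len(u),'maxz',Z[k].max())
    k=(near<.04)&(Z>.175)&(Z<.198); print(' collar top z',np.percentile(Z[k],[50,75,90]).round(4))
    k=(near<.16)&(abs(Z-.1508)<.004); K=cv2.morphologyEx(k.astype(np.uint8),cv2.MORPH_OPEN,np.ones((7,7)))
    cn=max(cv2.findContours(K,0,1)[0],key=cv2.contourArea)
    w=np.array([ray(C,*p[0],.15)[:2] for p in cn],np.float32)*1000;print(' crown',cv2.minAreaRect(w))
E
python3 m.py
```

```text
tab [ 0.4404 -0.2373  0.034 ] 77 cloud [ 0.4404 -0.2373  0.0338]
barlo [ 0.4683 -0.224 ] 30.094306893103578
 yaw from tab 25.585328967816693 0.030918601524381365
fork [ 0.5269 -0.198 ] 53.447535871096655
((528.8903198242188, -195.8446502685547), (53.07442855834961, 40.992279052734375), 24.279415130615234)
 yaw from tab 24.452242012332476 0.09506920361861602
top rod top px 226.56603773584905 170.54716981132074 ray [0.6167 0.0886 0.212 ] cloud [0.6169 0.0888 0.2112] 53 maxz 0.21523279172147158
 collar top z [0.1888 0.1899 0.1908]
 crown ((624.1480712890625, 86.95252227783203), (148.64468383789062, 123.92086029052734), 75.24325561523438)
side rod top px 289.85714285714283 244.79365079365078 ray [0.6177 0.0937 0.212 ] cloud [0.6179 0.0925 0.2107] 63 maxz 0.21449062885759484
 collar top z [0.1881 0.1893 0.1902]
 crown ((623.381103515625, 83.3699722290039), (162.94203186035156, 124.0521240234375), 74.90078735351562)
```

Request:
{"op": "drive_tool", "data": {"deltas": [[[40, -33, 10, 0, 0, 0, 0.33], [40, -33, 10, 0, 0, 0, 0.33], [40, -33, 10, 0, 0, 0, 0.33], [40, -33, 10, 0, 0, 0, 0.33], [40, -33, 10, 0, 0, 0, 0.33], [40, -33, 10, 0, 0, 0, 0.33], [40, -33, 10, 0, 0, 0, 0.33], [40, -33, 10, 0, 0, 0, 0.33], [3.5, -3.8, 10, 0, 0, -3, 0.33], [0, 0, 0, 0, 0, 0, 0.33]]], "force": 40}}

```text
time: 1.55
tcp_pos: [0.4405, -0.2367, 0.1406]
ee_rot: [-0.001, 0.977, 0.212, -0.001]
ft_force: [-0.3, 0.1, -0.8]
width: 0.0283
grasp_force: 0.0
```

```bash
python3 - <<'E'
from h import *
st()
c=cam('side'); P=cloud(c);save(c,'s1.png',(330,130,470,270),4)
hsv=cv2.cvtColor(c['image'],cv2.COLOR_RGB2HSV)
m=((hsv[...,2]<70)&(P[...,2]>.026)&(P[...,2]<.045)&(np.hypot(P[...,0]-.44,P[...,1]+.26)<.07)).astype(np.uint8)
n,l,s,ce=cv2.connectedComponentsWithStats(m)
for i in range(1,n):
    if s[i,4]>6:print(s[i],P[l==i].mean(0).round(4))
E
```

```text
time 1.55
joint_positions [-7.2010e-01 -2.4000e-03  2.0057e+00 -1.0000e-04  1.1400e+00  4.2370e-01]
joint_velocities [-0.0288 -0.0067 -0.0247 -0.0025  0.004   0.0098]
joint_efforts [ 8.15500e-01 -2.93245e+01 -2.92579e+01  3.72000e-02 -2.11000e-02
 -8.14000e-02]
tcp_pos [ 0.4405 -0.2367  0.1406]
ee_rot [-7.000e-04  9.773e-01  2.119e-01 -5.000e-04]
ft_force [-0.2558  0.1202 -0.7512]
moment [-0.0237  0.0409 -0.0136]
grasp_force 0.0
width 0.0283
[385 189  10   8  51] [ 0.434  -0.2696  0.0324]
[382 198  11   8  62] [ 0.4409 -0.2342  0.0328]
```

View pics/s1.png

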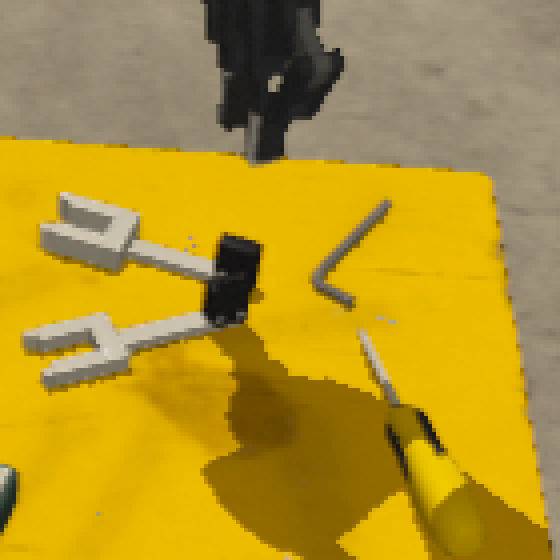

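The side crop shows the two tabs standing close together at about (230,275), with the arm above them. The gap fits a finger only at a small opening, so I grip 7 mm forward on the tab with a 22 mm opening.

Request:
{"op": "drive_tool", "data": {"deltas": [[[6.8, 0, 20, 0, 0, 0, 0.25], [0, 0, 30, 0, 0, 0, 0.25], [0, 0, 30, 0, 0, 0, 0.25], [0, 0, 20, 0, 0, 0, 0.25], [0, 0, 10, 0, 0, 0, 0.25], [0, 0, 10, 0, 0, 0, 0.25], [0, 0, 12, 0, 0, 0, 0.25], [0, 0, 0, 0, 0, 0, 0.25]]]}}

```text
time: 2.6
tcp_pos: [0.4465, -0.2346, 0.0086]
ee_rot: [-0.001, 0.977, 0.211, -0.0]
ft_force: [0.6, -0.3, -0.1]
width: 0.0211
grasp_force: 0.0
```

Request:
{"op": "drive_tool", "data": {"deltas": [[[0, 0, 0, 0, 0, 0, 0], [0, 0, 0, 0, 0, 0, 0], [0, 0, 0, 0, 0, 0, 0], [0, 0, -10, 0, 0, 0, 0], [0, 0, -20, 0, 0, 0, 0], [0, 0, -30, 0, 0, 0, 0], [0, 0, -40, 0, 0, 0, 0], [0, 0, 0, 0, 0, 0, 0]]], "force": 60}}

```text
time: 3.6
tcp_pos: [0.449, -0.2367, 0.113]
ee_rot: [0.003, 0.977, 0.212, 0.002]
ft_force: [-1.1, -0.5, -3.5]
width: 0.0129
grasp_force: 59.1
```

```bash
python3 - <<'E'
from h import *
st()
c=cam('side'); P=cloud(c);save(c,'s2.png',(330,80,490,240),4)
E
```

```text
time 3.6
joint_positions [-7.0870e-01  5.1700e-02  2.0078e+00 -1.0000e-04  1.0739e+00  4.3590e-01]
joint_velocities [-0.0011  0.0543  0.0531 -0.0028 -0.0145 -0.0011]
joint_efforts [ 2.45000e-01 -3.32368e+01 -3.00244e+01  1.66600e-01  1.30800e-01
 -6.80000e-03]
tcp_pos [ 0.449  -0.2367  0.113 ]
ee_rot [0.0033 0.9774 0.2115 0.0024]
ft_force [-1.0686 -0.5143 -3.5206]
moment [-0.093   0.1982  0.0104]
grasp_force 59.0684
width 0.0129
```

View pics/s2.png

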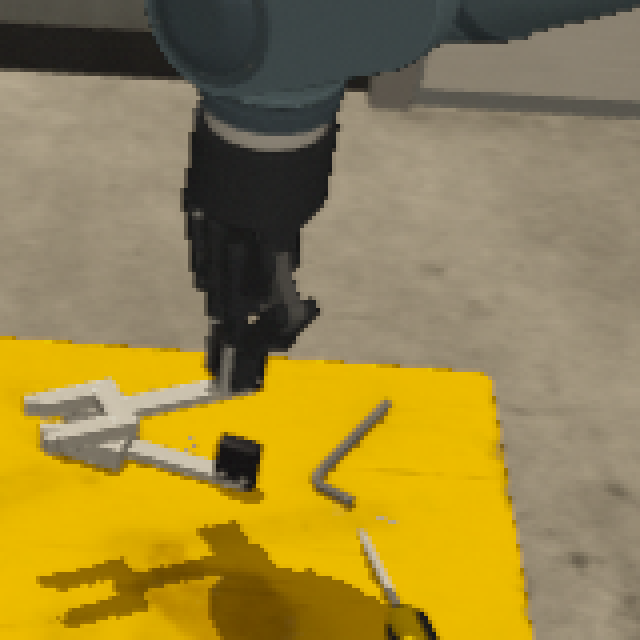

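The gauge is lifted level in the fingers, and the thick gauge is undisturbed, with its tab at (240,460) in the crop. Now I carry the thin gauge to a standoff in front of the rod.

Request:
{"op": "drive_tool", "data": {"deltas": [[[0, 0, -45, 0, 0, 0, 0], [0, 0, -45, 0, 0, 0, 0], [20.8, -40.6, 0, 0, 0, 0, 0], [20.8, -40.6, 0, 0, 0, 0, 0], [20.8, -40.6, 0, 0, 0, 0, 0], [20.8, -40.6, 0, 0, 0, 0, 0], [20.8, -40.6, 0, 0, 0, 0, 0], [20.8, -40.6, 0, 0, 0, 0, 0], [20.8, -40.6, 0, 0, 0, 0, 0], [20.8, -40.6, 0, 0, 0, 0, 0]]]}}

```text
time: 4.9
tcp_pos: [0.4627, 0.1311, 0.1969]
ee_rot: [-0.0, 0.977, 0.211, -0.002]
ft_force: [0.1, -0.4, -3.3]
width: 0.0127
grasp_force: 59.2
```

Request:
{"op": "drive_tool", "data": {"deltas": [[[0, 0, 0, 0, 0, 9.9, 0], [0, 0, 0, 0, 0, 9.9, 0], [0, 0, 0, 0, 0, 9.8, 0], [0, 0, 0, 0, 0, 9.8, 0], [0, 0, 0, 0, 0, 0, 0], [0, 0, 0, 0, 0, 0, 0], [0, 0, 0, 0, 0, 0, 0]]]}}

```text
time: 5.78
tcp_pos: [0.4639, 0.1297, 0.1988]
ee_rot: [0.0, 0.992, -0.13, -0.0]
ft_force: [-0.2, -0.4, -3.7]
width: 0.0128
grasp_force: 59.4
```

```bash
python3 - <<'E'
from h import *
st()
c=cam('top'); P=cloud(c);Z=P[...,2];save(c,'t2.png',(160,120,320,240),5)
m=(Z>.18)&(Z<.225); m[:,:170]=0;m[:,320:]=0;m[:130]=0;m[260:]=0
n,l,s,ce=cv2.connectedComponentsWithStats(m.astype(np.uint8))
for i in range(1,n):
    if s[i,4]>15:
        q=P[l==i]; r=cv2.minAreaRect((q[:,:2]*1000).astype(np.float32));print(s[i],q.mean(0).round(4),np.percentile(q[:,2],[10,50,90]).round(4),r)
E
```

```text
time 5.775
joint_positions [ 3.6600e-02 -1.2600e-01  2.0075e+00  1.0000e-04  1.2610e+00  1.8675e+00]
joint_velocities [ 0.0011 -0.0048 -0.0049  0.0007 -0.0001  0.0087]
joint_efforts [ 1.50000e-03 -2.78029e+01 -3.33115e+01 -5.13000e-02 -1.77200e-01
 -1.12000e-02]
tcp_pos [0.4639 0.1297 0.1988]
ee_rot [ 0.000e+00  9.915e-01 -1.297e-01 -5.000e-04]
ft_force [-0.2114 -0.3962 -3.7351]
moment [0.0176 0.1582 0.0556]
grasp_force 59.3737
width 0.0128
[219 161  23  22 386] [0.6168 0.0876 0.1921] [0.1867 0.1893 0.2103] ((617.8953247070312, 89.36355590820312), (43.272098541259766, 43.333621978759766), 3.7479724884033203)
[201 189  33  61 694] [0.5298 0.1107 0.1996] [0.1957 0.1998 0.2027] ((523.8134765625, 113.26242065429688), (42.5702018737793, 112.89550018310547), 75.46349334716797)
```

View pics/t2.png

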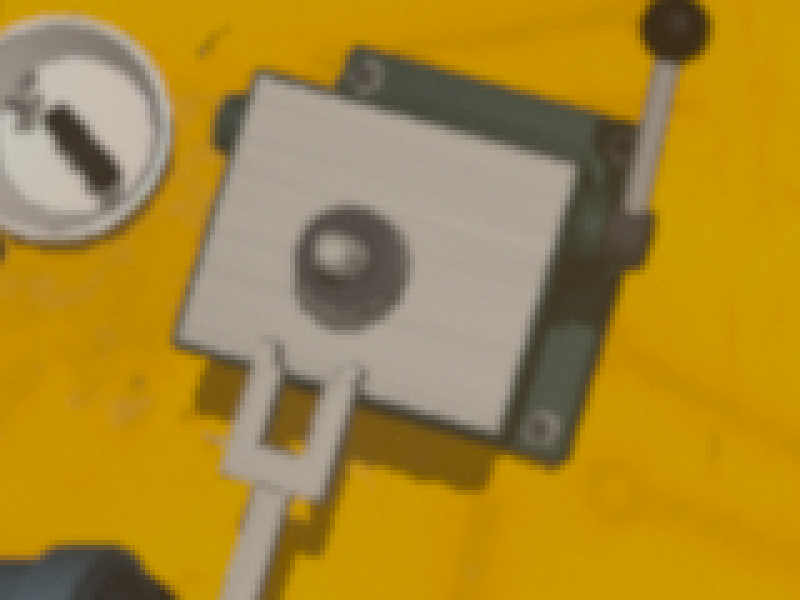

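The gauge is at the standoff with its fork pointing at the collar (350,265) and its axis within 1 mm of the rod. I descend and check the tilt.

Request:
{"op": "drive_tool", "data": {"deltas": [[[0, -0.6, 10, 0, 0, 0, 0], [0, 0, 10, 0, 0, 0, 0], [0, 0, 10, 0, 0, 0, 0], [0, 0, 6, 0, 0, 0, 0], [0, 0, 0, 0, 0, 0, 0], [0, 0, 0, 0, 0, 0, 0]]]}}

```text
time: 6.58
tcp_pos: [0.4646, 0.1302, 0.1636]
ee_rot: [-0.0, 0.991, -0.13, 0.0]
ft_force: [-0.2, 0.3, -4.0]
width: 0.0133
grasp_force: 59.4
```

```bash
cat > t.py <<'E'
from h import *
import sys
s=arm.get_state();print(np.round(s['tcp_pos'],4),np.round(s['ft_force'],2),np.round(s['moment'],3))
for n in('top','side'):
    C=cam(n);P=cloud(C);t=np.array(s['tcp_pos']);q=s['ee_rot'];A=R.from_quat([q[1],q[2],q[3],q[0]]).as_matrix()
    L=(P-t)@A*1000; L[...,2]*=-1   # tool x, y, up
    for lo,hi in((-50,-42),(-42,-34)): pass
    for lo,hi in((15,30),(30,45),(45,60),(65,76)):
        k=(L[...,0]>lo)&(L[...,0]<hi)&(abs(L[...,1])<(5 if lo<60 else 17))&(L[...,2]>-12)&(L[...,2]<12)
        print(n,lo,hi,k.sum(),np.percentile(L[k][:,2],[10,50,90]).round(1) if k.sum() else '')
    k=(abs(L[...,0]-105)<8)&(abs(abs(L[...,1])-15)<4)&(abs(L[...,2])<12);print(n,'tines',k.sum(),np.percentile(L[k][:,2],[10,50,90]).round(1) if k.sum() else '')
    k=(abs(L[...,0]-120)<80)&(abs(P[...,2]-.15)<.004);print(n,'crown z',np.median(P[k][:,2]).round(4), np.round(t[2],4))
E
python3 t.py
```

```text
[0.4646 0.1302 0.1636] [-0.25  0.31 -4.05] [ 0.105  0.208 -0.011]
top 15 30 37 [-2.7 -0.9  0.9]
top 30 45 33 [-2.9 -1.4  0.6]
top 45 60 35 [-2.  -0.5  0.8]
top 65 76 86 [1.2 2.8 4.1]
top tines 59 [0.2 2.2 3.7]
top crown z 0.1508 0.1636
side 15 30 29 [-2.  -0.9  0.6]
side 30 45 40 [-2.3 -1.  -0.1]
side 45 60 43 [-2.3 -1.1  0.3]
side 65 76 104 [1.4 2.7 3.7]
side tines 63 [1.3 2.6 3.9]
side crown z 0.1507 0.1636
```

Request:
{"op": "drive_tool", "data": {"deltas": [[[0, 0, 2.3, 0, 0, 0, 0], [12, 0, 0, 0, 0, 0, 0], [12, 0, 0, 0, 0, 0, 0], [8, 0, 0, 0, 0, 0, 0], [6, 0, 0, 0, 0, 0, 0], [0, 0, 0, 0, 0, 0, 0]]]}}

```text
time: 7.42
tcp_pos: [0.5014, 0.1202, 0.1609]
ee_rot: [0.0, 0.991, -0.131, -0.0]
ft_force: [0.2, -0.2, -3.1]
width: 0.0125
grasp_force: 59.4
```

Request:
{"op": "drive_tool", "data": {"deltas": [[[7, 0, 0, 0, 0, 0, 0], [7, 0, 0, 0, 0, 0, 0], [6, 0, 0, 0, 0, 0, 0], [5, 0, 0, 0, 0, 0, 0], [0, 0, 0, 0, 0, 0, 0]]]}}

```text
time: 8.05
tcp_pos: [0.5255, 0.1138, 0.161]
ee_rot: [0.0, 0.991, -0.13, -0.0]
ft_force: [-0.6, -0.6, -3.3]
width: 0.0127
grasp_force: 59.4
```

Request:
{"op": "drive_tool", "data": {"deltas": [[[4, 0, 0, 0, 0, 0, 0], [3, 0, 0, 0, 0, 0, 0], [0, 0, 1.5, 0, 0, 0, 0], [0, 0, 0.5, 0, 0, 0, 0], [0, 0, 0, 0, 0, 0, 0]]]}}

```text
time: 8.68
tcp_pos: [0.5324, 0.1121, 0.1596]
ee_rot: [-0.0, 0.991, -0.13, 0.001]
ft_force: [-0.2, 0.1, 0.2]
width: 0.013
grasp_force: 59.8
```

```bash
python3 - <<'E'
from h import *
st()
c=cam('side'); save(c,'s3.png',(230,200,350,320),5)
E
python3 t.py
```

```text
time 8.675
joint_positions [-9.0000e-04  7.5000e-02  1.8874e+00 -2.0000e-04  1.1777e+00  1.8315e+00]
joint_velocities [ 0.0003  0.0015  0.0027  0.0003 -0.002  -0.0011]
joint_efforts [  0.1901 -33.1351 -30.2347   0.1366   0.0524  -0.0356]
tcp_pos [0.5324 0.1121 0.1596]
ee_rot [-0.000e+00  9.915e-01 -1.304e-01  8.000e-04]
ft_force [-0.1717  0.134   0.2293]
moment [-0.1091 -0.1022 -0.0428]
grasp_force 59.834
width 0.013
[0.5324 0.1121 0.1596] [0.35 0.54 0.77] [-0.142 -0.162 -0.045]
top 15 30 34 [-2.3 -0.6  0.6]
top 30 45 36 [-2.9 -0.8  0.9]
top 45 60 32 [-2.8 -0.1  1.2]
top 65 76 29 [1.5 3.3 5.1]
top tines 26 [1.4 2.7 5. ]
top crown z 0.1508 0.1596
side 15 30 15 [-2.1 -1.2  0.3]
side 30 45 35 [-2.  -0.9  0.2]
side 45 60 40 [-2.5 -1.   0.4]
side 65 76 75 [1.6 3.  4.2]
side tines 26 [2.3 3.2 4.1]
side crown z 0.1507 0.1596
```

View pics/s3.png

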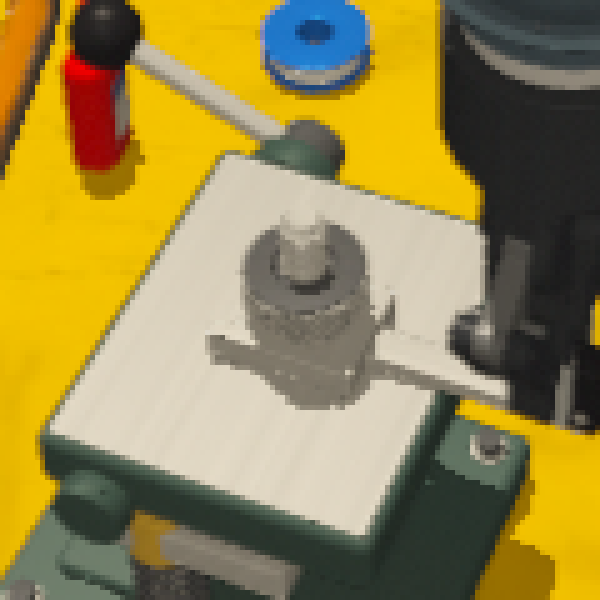

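The gauge is home round the rod under the collar, flat on the crown: its weight now rests there. I release it and rise over the rod while turning back for a full stroke.

Request:
{"op": "drive_tool", "data": {"deltas": [[[0, 0, 0, 0, 0, 0, 0.1], [0, 0, 0, 0, 0, 0, 0.18], [0, 0, 0, 0, 0, 0, 0.26], [0, 0, 0, 0, 0, 0, 0.26], [0, 0, -16, 0, 0, 0, 0.26], [0, 0, -30, 0, 0, 0, 0.26], [0, 0, -32, 0, 0, 0, 0.26], [29, 0, 0, 0, 0, 0, 0.75], [29, 0, 0, 0, 0, 0, 0.75], [30, 0, 0, 0, 0, 0, 0.75]]]}}

```text
time: 10.07
tcp_pos: [0.6182, 0.0892, 0.2386]
ee_rot: [-0.0, 0.991, -0.13, 0.001]
ft_force: [-0.0, -0.0, -0.7]
width: 0.0639
grasp_force: 0.0
```

Request:
{"op": "drive_tool", "data": {"deltas": [[[0, 0, 0, 0, 0, -10.6, 0.75], [0, 0, 0, 0, 0, -10.6, 0.75], [0, 0, 0, 0, 0, -10.6, 0.75], [0, 0, 0, 0, 0, -10.6, 0.75], [0, 0, 0, 0, 0, -10.6, 0.75], [0, 0, 0, 0, 0, -10.6, 0.75], [0, 0, 0, 0, 0, -10.6, 0.75], [0, 0, 0, 0, 0, -10.6, 0.75], [0, 0, 0, 0, 0, -10.6, 0.75], [0, 0, 0, 0, 0, -10.6, 0.75], [0, 0, 0, 0, 0, -10.6, 0.75]]]}}

```text
time: 11.45
tcp_pos: [0.6173, 0.0894, 0.2384]
ee_rot: [0.001, 0.63, 0.777, 0.0]
ft_force: [-0.0, -0.3, -0.1]
width: 0.064
grasp_force: 0.0
```

Request:
{"op": "drive_tool", "data": {"deltas": [[[0, 0, 0, 0, 0, -10.6, 0.75], [0, 0, 0, 0, 0, -10.6, 0.75], [0, 0, 0, 0, 0, -10.6, 0.75], [0, 0, 0, 0, 0, -10.6, 0.75], [0, 0, 0, 0, 0, -10.6, 0.75], [0, 0, 0, 0, 0, -10.6, 0.75], [0, 0, 0, 0, 0, -10.6, 0.75], [0, 0, 0, 0, 0, -10.6, 0.75], [0, 0, 0, 0, 0, -10.6, 0.75], [0, 0, 0, 0, 0, -10.6, 0.75], [0, 0, 0, 0, 0, -10.6, 0.75], [0, 0, 0, 0, 0, 0, 0.75]]]}}

```text
time: 12.95
tcp_pos: [0.6173, 0.0894, 0.2382]
ee_rot: [0.001, -0.326, 0.945, -0.0]
ft_force: [-0.3, -0.5, 0.0]
width: 0.0641
grasp_force: 0.0
```

```bash
python3 - <<'E'
from h import *
st()
s=arm.get_state();q=s['ee_rot'];A=R.from_quat([q[1],q[2],q[3],q[0]]).as_matrix()
print('rod in tool mm',((np.array([.6175,.0892,.1665])-s['tcp_pos'])@A*1000).round(1))
c=cam('side'); save(c,'s4.png',(210,170,370,320),5)
E
```

```text
time 12.95
joint_positions [-0.0377  0.1782  1.6228  0.      1.3392 -2.2734]
joint_velocities [ 0.0012  0.0025  0.0053 -0.0007 -0.0019  0.0479]
joint_efforts [-1.30000e-03 -4.01018e+01 -3.25893e+01 -9.00000e-04  2.40000e-03
 -3.75500e-01]
tcp_pos [0.6173 0.0894 0.2382]
ee_rot [ 6.000e-04 -3.263e-01  9.452e-01 -2.000e-04]
ft_force [-0.2852 -0.4571  0.0037]
moment [ 0.0501 -0.0353 -0.0447]
grasp_force 0.0
width 0.0641
rod in tool mm [ 0.  -0.3 71.7]
```

View pics/s4.png

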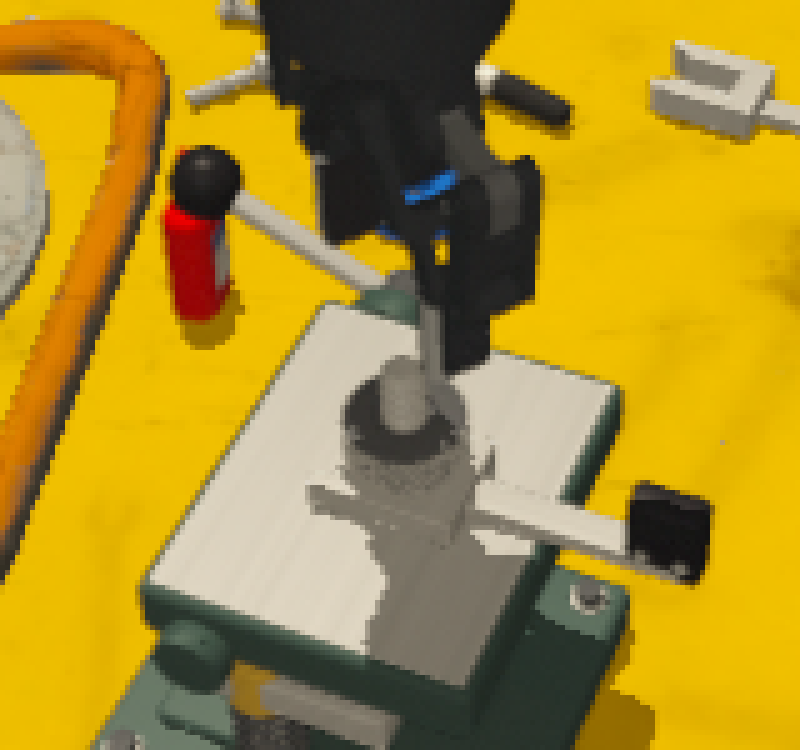

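The gauge stays in place with its tab hanging in front at (670,530), and the gripper is centred over the rod. I descend and grip the collar.

Request:
{"op": "drive_tool", "data": {"deltas": [[[0, -0.2, 20, 0, 0, 0, 0.75], [0, 0, 25, 0, 0, 0, 0.75], [0, 0, 17, 0, 0, 0, 0.75], [0, 0, 9.5, 0, 0, 0, 0.75], [0, 0, 0, 0, 0, 0, 0.75]]], "force": 25}}

```text
time: 13.62
tcp_pos: [0.6167, 0.0893, 0.1646]
ee_rot: [-0.001, -0.327, 0.945, 0.0]
ft_force: [-0.2, -0.1, 0.3]
width: 0.0638
grasp_force: 0.0
```

```bash
python3 -c "
from h import *
st()"
```

```text
time 13.625
joint_positions [-0.038   0.2498  1.6792  0.      1.2139 -2.2755]
joint_velocities [ 0.002  -0.019  -0.0231  0.0004  0.0022 -0.0014]
joint_efforts [-3.01000e-02 -4.06931e+01 -3.03724e+01 -1.50000e-03 -2.72000e-02
  2.90000e-03]
tcp_pos [0.6167 0.0893 0.1646]
ee_rot [-7.000e-04 -3.272e-01  9.449e-01  3.000e-04]
ft_force [-0.1703 -0.0833  0.3462]
moment [-0.0071  0.0587 -0.002 ]
grasp_force 0.0
width 0.0638
```

Request:
{"op": "drive_tool", "data": {"deltas": [[[0, 0, 0, 0, 0, 0, 0.4], [0, 0, 0, 0, 0, 0, 0.4], [0, 0, 0, 0, 0, 0, 0.4]]]}}

```text
time: 14.0
tcp_pos: [0.618, 0.089, 0.1668]
ee_rot: [0.001, -0.327, 0.945, -0.001]
ft_force: [0.0, -1.5, 2.9]
width: 0.0425
grasp_force: 25.9
```

```bash
python3 -c "
from h import *
st()"
```

```text
time 14.0
joint_positions [-3.8200e-02  2.4790e-01  1.6774e+00 -4.0000e-04  1.2138e+00 -2.2757e+00]
joint_velocities [ 0.0006 -0.0011  0.0018 -0.0017  0.0021 -0.0001]
joint_efforts [ 9.42200e-01 -3.95468e+01 -2.90845e+01  3.20300e-01  2.12900e-01
 -2.50000e-03]
tcp_pos [0.618  0.089  0.1668]
ee_rot [ 1.100e-03 -3.273e-01  9.449e-01 -6.000e-04]
ft_force [ 0.0327 -1.5044  2.9454]
moment [-0.2649 -0.1226  0.0082]
grasp_force 25.9431
width 0.0425
```

Request:
{"op": "drive_tool", "data": {"deltas": [[[0, 0, 0.1, 0, 0, 5, 0.4], [0, 0, 0.2, 0, 0, 10, 0.4], [0, 0, 0.2, 0, 0, 10, 0.4], [0, 0, 0.2, 0, 0, 10, 0.4], [0, 0, 0.3, 0, 0, 10, 0.4], [0, 0, 0.2, 0, 0, 10, 0.4]]]}}

```text
time: 14.75
tcp_pos: [0.6178, 0.0896, 0.1655]
ee_rot: [0.001, 0.149, 0.989, 0.0]
ft_force: [0.9, 2.0, 3.7]
width: 0.0423
grasp_force: 26.1
```

```bash
cat > w.py <<'E'
from h import *
s=arm.get_state();q=s['ee_rot'];A=R.from_quat([q[1],q[2],q[3],q[0]]).as_matrix()
print('t',round(s['time'],2),'tcp',np.round(s['tcp_pos'],4),'yaw %.2f'%np.degrees(np.arctan2(A[1,0],A[0,0])),'F',np.round(s['ft_force'],1),'M',np.round(s['moment'],3),'e6',round(s['joint_efforts'][5],4),'j6 %.1f v %.2f'%(np.degrees(s['joint_positions'][5]),s['joint_velocities'][5]),'g',s['grasp_force'],s['width'])
E
python3 w.py
```

```text
t 14.75 tcp [0.6178 0.0896 0.1655] yaw 162.90 F [0.9 2.  3.7] M [ 0.139 -0.074  0.028] e6 -1.1063 j6 -75.1 v 1.38 g 26.066013872623444 0.042328822355551854
```

Request:
{"op": "drive_tool", "data": {"deltas": [[[0, 0, 0.2, 0, 0, 10, 0.4], [0, 0, 0.2, 0, 0, 10, 0.4], [0, 0, 0.2, 0, 0, 10, 0.4], [0, 0, 0.1, 0, 0, 5, 0.4], [0, 0, 0, 0, 0, 0, 0.4]]]}}

```text
time: 15.38
tcp_pos: [0.618, 0.0899, 0.1648]
ee_rot: [0.001, 0.436, 0.9, 0.001]
ft_force: [3.1, 3.4, 3.1]
width: 0.0423
grasp_force: 26.0
```

```bash
python3 w.py; python3 - <<'E'
from h import *
for n in('top','side'):
    c=cam(n);P=cloud(c);Z=P[...,2]
    r=np.hypot(P[...,0]-.6175,P[...,1]-.0892)
    k=(r<.0195)&(r>.0095)&(Z>.17)&(Z<.2);print(n,k.sum(),np.percentile(Z[k],[10,25,50,75,90]).round(4) if k.sum() else '')
E
```

```text
t 15.38 tcp [0.618  0.0899 0.1648] yaw 128.27 F [3.1 3.4 3.1] M [ 0.458 -0.328 -0.014] e6 0.129 j6 -40.4 v -0.02 g 26.044793128967285 0.042318922153272875
top 41 [0.185  0.1859 0.1868 0.1874 0.1887]
side 172 [0.1851 0.1859 0.1868 0.1874 0.1882]
```

Request:
{"op": "drive_tool", "data": {"deltas": [[[0.1, 0.5, 0.2, 0, 0, 9, 0.4], [0, 0.5, 0.2, 0, 0, 9, 0.4], [0, 0, 0.2, 0, 0, 9, 0.4], [0, 0, 0.2, 0, 0, 9, 0.4], [0, 0, 0.2, 0, 0, 9, 0.4], [0, 0, 0.1, 0, 0, 4, 0.4], [0, 0, 0.1, 0, 0, 3, 0.4], [0, 0, 0.1, 0, 0, 3, 0.4]]]}}

```text
time: 16.48
tcp_pos: [0.6187, 0.0901, 0.1635]
ee_rot: [0.001, 0.803, 0.596, 0.001]
ft_force: [2.1, 2.2, 5.3]
width: 0.0427
grasp_force: 26.2
```

```bash
python3 w.py
```

```text
t 16.48 tcp [0.6187 0.0901 0.1635] yaw 73.19 F [2.1 2.2 5.3] M [ 0.408 -0.262  0.045] e6 -0.306 j6 14.7 v 0.41 g 26.23494118452072 0.04269034412208738
```

Request:
{"op": "drive_tool", "data": {"deltas": [[[0, 0, 0.1, 0, 0, 3, 0.4], [0, 0, 0.1, 0, 0, 3, 0.4]]]}}

```text
time: 16.73
tcp_pos: [0.6188, 0.0901, 0.1634]
ee_rot: [0.001, 0.833, 0.553, 0.001]
ft_force: [2.5, 3.2, 5.0]
width: 0.0421
grasp_force: 26.2
```

```bash
python3 w.py
```

```text
t 16.73 tcp [0.6188 0.0901 0.1634] yaw 67.19 F [2.5 3.2 5. ] M [ 0.386 -0.266  0.006] e6 -0.3067 j6 20.7 v 0.41 g 26.233326494693756 0.04210352937141941
```

Request:
{"op": "drive_tool", "data": {"deltas": [[[0, 0, 0, 0, 0, 3, 0.4], [0, 0, 0, 0, 0, 3, 0.4], [0, 0, 0, 0, 0, 3, 0.4]]]}}

```text
time: 17.1
tcp_pos: [0.6189, 0.09, 0.1632]
ee_rot: [0.001, 0.874, 0.486, 0.001]
ft_force: [3.0, 2.6, 3.7]
width: 0.0423
grasp_force: 26.2
```

```bash
python3 w.py
```

```text
t 17.1 tcp [0.6189 0.09   0.1632] yaw 58.19 F [3.  2.6 3.7] M [ 0.401 -0.445  0.031] e6 -0.3046 j6 29.7 v 0.41 g 26.202295124530792 0.04227152227006436
```

Request:
{"op": "drive_tool", "data": {"deltas": [[[0, 0, 0, 0, 0, 3, 0.4], [0, 0, 0, 0, 0, 3, 0.4]]]}}

```text
time: 17.35
tcp_pos: [0.6189, 0.09, 0.1631]
ee_rot: [0.001, 0.898, 0.44, 0.002]
ft_force: [5.1, 2.0, 2.9]
width: 0.042
grasp_force: 26.2
```

```bash
python3 w.py
```

```text
t 17.35 tcp [0.6189 0.09   0.1631] yaw 52.18 F [5.1 2.  2.9] M [ 0.371 -0.549  0.007] e6 -0.3034 j6 35.7 v 0.41 g 26.159766912460327 0.042030045794863066
```

Request:
{"op": "drive_tool", "data": {"deltas": [[[0, 0, 0, 0, 0, 3, 0.4], [0, 0, 0, 0, 0, 3, 0.4]]]}}

```text
time: 17.6
tcp_pos: [0.619, 0.0899, 0.163]
ee_rot: [0.0, 0.92, 0.392, 0.002]
ft_force: [4.5, 1.7, 2.3]
width: 0.0422
grasp_force: 26.1
```

```bash
python3 w.py
```

```text
t 17.6 tcp [0.619  0.0899 0.163 ] yaw 46.18 F [4.5 1.7 2.3] M [ 0.403 -0.645  0.042] e6 -0.3027 j6 41.7 v 0.41 g 26.119246780872345 0.04222712783590294
```

Request:
{"op": "drive_tool", "data": {"deltas": [[[0, 0, 0, 0, 0, 3, 0.4], [0, 0, 0, 0, 0, 3, 0.4]]]}}

```text
time: 17.85
tcp_pos: [0.619, 0.0899, 0.1629]
ee_rot: [0.0, 0.939, 0.344, 0.002]
ft_force: [4.9, 1.5, 2.4]
width: 0.0422
grasp_force: 26.1
```

```bash
python3 w.py
```

```text
t 17.85 tcp [0.619  0.0899 0.1629] yaw 40.18 F [4.9 1.5 2.4] M [ 0.345 -0.708  0.1  ] e6 -0.3018 j6 47.7 v 0.41 g 26.076805293560028 0.042162642142896584
```

Request:
{"op": "drive_tool", "data": {"deltas": [[[0, 0, 0, 0, 0, 0, 0.4]]]}}

```text
time: 17.98
tcp_pos: [0.619, 0.0899, 0.1629]
ee_rot: [0.0, 0.939, 0.344, 0.002]
ft_force: [5.2, 1.7, 1.7]
width: 0.0421
grasp_force: 26.0
```

```bash
python3 w.py
```

```text
t 17.98 tcp [0.619  0.0899 0.1629] yaw 40.25 F [5.2 1.7 1.7] M [ 0.357 -0.713 -0.044] e6 0.0242 j6 47.6 v -0.01 g 25.97640037536621 0.04206544754159044
```

Request:
{"op": "drive_tool", "data": {"deltas": [[[0, 0, 0, 0, 0, 0, 0.4]]]}}

```text
time: 18.1
tcp_pos: [0.6191, 0.0898, 0.1628]
ee_rot: [0.0, 0.939, 0.344, 0.002]
ft_force: [5.4, 1.9, 1.1]
width: 0.0421
grasp_force: 26.0
```

```bash
python3 w.py
```

```text
t 18.1 tcp [0.6191 0.0898 0.1628] yaw 40.26 F [5.4 1.9 1.1] M [ 0.394 -0.706 -0.035] e6 -0.0473 j6 47.6 v 0.00 g 25.976056158542633 0.04208001558219345
```

```bash
python3 - <<'E'
from h import *
for n in('top','side','side','top'):
    c=cam(n);P=cloud(c);Z=P[...,2]
    r=np.hypot(P[...,0]-.6175,P[...,1]-.0892)
    k=(r<.0195)&(r>.0095)&(Z>.17)&(Z<.2);print(n,k.sum(),np.percentile(Z[k],[10,25,50,75,90]).round(4))
E
python3 w.py
```

```text
top 75 [0.1835 0.1843 0.1851 0.1859 0.1867]
side 99 [0.1833 0.1839 0.1849 0.1857 0.1864]
side 104 [0.1836 0.1844 0.1849 0.1858 0.1864]
top 73 [0.1831 0.1841 0.1849 0.186  0.1866]
t 18.3 tcp [0.619  0.0899 0.1629] yaw 40.26 F [5.2 2.5 1.5] M [ 0.358 -0.723 -0.039] e6 -0.0482 j6 47.6 v -0.00 g 25.975339114665985 0.04225184178830055
```

Request:
{"op": "drive_tool", "data": {"deltas": [[[0, 0, 0, 0, 0, 1, 0.4]]]}}

```text
time: 18.42
tcp_pos: [0.619, 0.0899, 0.1628]
ee_rot: [0.0, 0.942, 0.336, 0.002]
ft_force: [4.1, 1.4, 2.1]
width: 0.0425
grasp_force: 26.0
```

```bash
python3 w.py
```

```text
t 18.43 tcp [0.619  0.0899 0.1628] yaw 39.25 F [4.1 1.4 2.1] M [ 0.383 -0.765  0.069] e6 -0.0957 j6 48.6 v 0.14 g 25.97030997276306 0.04246265049300641
```

Request:
{"op": "drive_tool", "data": {"deltas": [[[0, 0, 0, 0, 0, 1, 0.4]]]}}

```text
time: 18.55
tcp_pos: [0.6191, 0.0899, 0.1628]
ee_rot: [0.0, 0.945, 0.328, 0.002]
ft_force: [5.4, 0.6, 2.6]
width: 0.0425
grasp_force: 26.0
```

```bash
python3 w.py
```

```text
t 18.55 tcp [0.6191 0.0899 0.1628] yaw 38.25 F [5.4 0.6 2.6] M [ 0.34  -0.775  0.078] e6 -0.0728 j6 49.6 v 0.14 g 25.968815982341766 0.04245855195916731
```

Request:
{"op": "drive_tool", "data": {"deltas": [[[0, 0, 0, 0, 0, 1, 0.4]]]}}

```text
time: 18.68
tcp_pos: [0.6191, 0.0898, 0.1628]
ee_rot: [0.0, 0.948, 0.319, 0.002]
ft_force: [5.3, 2.5, 1.1]
width: 0.0419
grasp_force: 26.0
```

```bash
python3 w.py
```

```text
t 18.68 tcp [0.6191 0.0898 0.1628] yaw 37.24 F [5.3 2.5 1.1] M [ 0.377 -0.817  0.09 ] e6 -0.0724 j6 50.6 v 0.14 g 25.966731905937195 0.04187137582630446
```

Request:
{"op": "drive_tool", "data": {"deltas": [[[0, 0, 0, 0, 0, 1, 0.4]]]}}

```text
time: 18.8
tcp_pos: [0.6191, 0.0898, 0.1628]
ee_rot: [0.0, 0.95, 0.311, 0.002]
ft_force: [5.2, 2.4, 1.6]
width: 0.0424
grasp_force: 26.0
```

```bash
python3 w.py
```

```text
t 18.8 tcp [0.6191 0.0898 0.1628] yaw 36.24 F [5.2 2.4 1.6] M [ 0.326 -0.773  0.014] e6 -0.0722 j6 51.6 v 0.14 g 25.964983999729156 0.042394442033363976
```

Request:
{"op": "drive_tool", "data": {"deltas": [[[0, 0, 0, 0, 0, 2, 0.4]]]}}

```text
time: 18.92
tcp_pos: [0.6191, 0.0898, 0.1627]
ee_rot: [0.0, 0.956, 0.294, 0.002]
ft_force: [4.7, 1.8, 0.4]
width: 0.0421
grasp_force: 26.0
```

```bash
python3 w.py
```

```text
t 18.93 tcp [0.6191 0.0898 0.1627] yaw 34.22 F [4.7 1.8 0.4] M [ 0.383 -0.785  0.016] e6 -0.2047 j6 53.7 v 0.28 g 25.958326756954193 0.04209293870281846
```

Request:
{"op": "drive_tool", "data": {"deltas": [[[0, 0, 0, 0, 0, 2, 0.4]]]}}

```text
time: 19.05
tcp_pos: [0.6191, 0.0898, 0.1627]
ee_rot: [0.0, 0.961, 0.277, 0.002]
ft_force: [5.5, 1.1, 0.4]
width: 0.0425
grasp_force: 25.9
```

```bash
python3 w.py
```

```text
t 19.05 tcp [0.6191 0.0898 0.1627] yaw 32.21 F [5.5 1.1 0.4] M [ 0.334 -0.87   0.081] e6 -0.1634 j6 55.7 v 0.27 g 25.918373465538025 0.042504059182644896
```

Request:
{"op": "drive_tool", "data": {"deltas": [[[0, 0, 0, 0, 0, 2, 0.4]]]}}

```text
time: 19.18
tcp_pos: [0.6191, 0.0898, 0.1627]
ee_rot: [0.0, 0.965, 0.261, 0.002]
ft_force: [5.8, 1.3, 1.2]
width: 0.0418
grasp_force: 25.9
```

```bash
python3 w.py
```

```text
t 19.18 tcp [0.6191 0.0898 0.1627] yaw 30.22 F [5.8 1.3 1.2] M [ 0.364 -0.81   0.13 ] e6 -0.1501 j6 57.7 v 0.28 g 25.895623862743378 0.041842527511420154
```

Request:
{"op": "drive_tool", "data": {"deltas": [[[0, 0, 0, 0, 0, 0, 0.4], [0, 0, 0, 0, 0, 0, 0.4]]]}}

```text
time: 19.42
tcp_pos: [0.6191, 0.0898, 0.1627]
ee_rot: [0.0, 0.965, 0.261, 0.002]
ft_force: [5.6, 1.1, 1.1]
width: 0.0425
grasp_force: 25.9
```

```bash
python3 w.py;python3 - <<'E'
from h import *
for n in('top','side','side','top'):
    c=cam(n);P=cloud(c);Z=P[...,2]
    r=np.hypot(P[...,0]-.6175,P[...,1]-.0892)
    k=(r<.0195)&(r>.0095)&(Z>.17)&(Z<.2);print(n,k.sum(),np.percentile(Z[k],[10,25,50,75,90]).round(4))
    print(arm.get_state()['moment'][2],arm.get_state()['joint_efforts'][5])
E
```

```text
t 19.43 tcp [0.6191 0.0898 0.1627] yaw 30.26 F [5.6 1.1 1.1] M [ 0.4   -0.768 -0.072] e6 -0.0452 j6 57.6 v -0.00 g 25.89621663093567 0.042488394390961234
top 63 [0.1827 0.1841 0.185  0.1857 0.1864]
-0.05042246118520288 -0.04534612060524523
side 74 [0.1829 0.1838 0.1846 0.1853 0.1863]
-0.010785979836742593 -0.04529069527052343
side 72 [0.1833 0.1838 0.1848 0.1852 0.1859]
-0.022216711693201458 -0.045269387774169445
top 64 [0.1827 0.1834 0.184  0.1857 0.1862]
-0.051011268221088535 -0.04527432261966169
```

Request:
{"op": "drive_tool", "data": {"deltas": [[[0, 0, 0, 0, 0, 1, 0.4]]]}}

```text
time: 19.75
tcp_pos: [0.6191, 0.0898, 0.1627]
ee_rot: [0.0, 0.968, 0.253, 0.002]
ft_force: [6.1, 0.1, 1.0]
width: 0.0419
grasp_force: 25.9
```

```bash
python3 w.py
```

```text
t 19.75 tcp [0.6191 0.0898 0.1627] yaw 29.26 F [6.1 0.1 1. ] M [ 0.342 -0.859  0.057] e6 -0.0495 j6 58.6 v 0.14 g 25.895348489284515 0.04191785108151277
```

Effort analysis (e6 rise, with contact around yaw 33°) puts the nip near 10 N. Before opening I relieve the sideways pull.

Request:
{"op": "drive_tool", "data": {"deltas": [[[1, 0.5, 0, 0, 0, 0, 0.4], [0, 0, 0, 0, 0, 0, 0.4]]]}}

```text
time: 20.0
tcp_pos: [0.6192, 0.0898, 0.1626]
ee_rot: [0.0, 0.968, 0.253, 0.0]
ft_force: [1.0, 0.7, 6.4]
width: 0.0423
grasp_force: 26.2
```

```bash
python3 w.py
```

```text
t 20.0 tcp [0.6192 0.0898 0.1626] yaw 29.26 F [1.  0.7 6.4] M [ 0.116 -0.08   0.104] e6 0.0272 j6 58.6 v 0.00 g 26.213352978229523 0.0423259734929633
```

Request:
{"op": "drive_tool", "data": {"deltas": [[[0.1, 0.1, -0.8, 0, 0, 0, 0.4], [0, 0, 0, 0, 0, 0, 0.4]]]}}

```text
time: 20.25
tcp_pos: [0.6191, 0.0898, 0.1627]
ee_rot: [0.0, 0.968, 0.252, 0.0]
ft_force: [3.4, 0.9, 1.9]
width: 0.0424
grasp_force: 25.9
```

```bash
python3 w.py
```

```text
t 20.25 tcp [0.6191 0.0898 0.1627] yaw 29.23 F [3.4 0.9 1.9] M [ 0.172 -0.394  0.057] e6 0.0582 j6 58.7 v 0.00 g 25.90907335281372 0.04241565478857445
```

Request:
{"op": "drive_tool", "data": {"deltas": [[[0.5, 0.2, 0, 0, 0, 0, 0.4], [0, 0, 0, 0, 0, 0, 0.4]]], "force": 20}}

```text
time: 20.5
tcp_pos: [0.6192, 0.0898, 0.1627]
ee_rot: [-0.0, 0.968, 0.252, -0.001]
ft_force: [0.1, -0.4, 2.7]
width: 0.0419
grasp_force: 26.0
```

```bash
python3 w.py
```

```text
t 20.5 tcp [0.6192 0.0898 0.1627] yaw 29.23 F [ 0.1 -0.4  2.7] M [-0.021  0.107  0.065] e6 0.0531 j6 58.7 v -0.00 g 26.039915084838867 0.04192815467924842
```

Forces are nearly nil. I open gently, then rise.

Request:
{"op": "drive_tool", "data": {"deltas": [[[0, 0, 0, 0, 0, 0, 0.53], [0, 0, 0, 0, 0, 0, 0.58], [0, 0, 0, 0, 0, 0, 0.66], [0, 0, 0, 0, 0, 0, 0.72], [0, 0, 0, 0, 0, 0, 0.72], [0, 0, -10, 0, 0, 0, 0.72], [0, 0, -20, 0, 0, 0, 0.72], [0, 0, -25, 0, 0, 0, 0.72], [0, 0, -25, 0, 0, 0, 0.72], [0, 0, 0, 0, 0, 0, 0.72]]]}}

```text
time: 21.75
tcp_pos: [0.6215, 0.0899, 0.2472]
ee_rot: [0.001, 0.968, 0.252, 0.003]
ft_force: [0.3, -0.4, -1.7]
width: 0.0614
grasp_force: 0.0
```

```bash
python3 w.py; python3 - <<'E'
from h import *
c=cam('side'); save(c,'s5.png',(230,200,350,320),5)
c=cam('top');P=cloud(c);Z=P[...,2]
k=((Z>.176)&(Z<.192)&(np.hypot(P[...,0]-.525,P[...,1]-.115)<.045)); print('tab',k.sum(),P[k].mean(0).round(4),cv2.minAreaRect((P[k][:,:2]*1000).astype(np.float32)))
k=((abs(Z-.1588)<.0035)&(np.hypot(P[...,0]-.56,P[...,1]-.105)<.02)); q=P[k][:,:2]; print('bar',k.sum(),q.mean(0).round(4),cv2.minAreaRect((q*1000).astype(np.float32)))
E
```

```text
t 21.75 tcp [0.6215 0.0899 0.2472] yaw 29.22 F [ 0.3 -0.4 -1.7] M [ 0.011  0.034 -0.005] e6 -0.0 j6 58.7 v -0.00 g 0.0 0.06135553248027716
tab 106 [0.5247 0.1126 0.1839] ((524.3682250976562, 113.63780212402344), (13.999133110046387, 27.766082763671875), 73.76699829101562)
bar 132 [0.56  0.104] ((559.8767700195312, 104.57698822021484), (14.986159324645996, 39.08258056640625), 75.5359878540039)
```

View pics/s5.png

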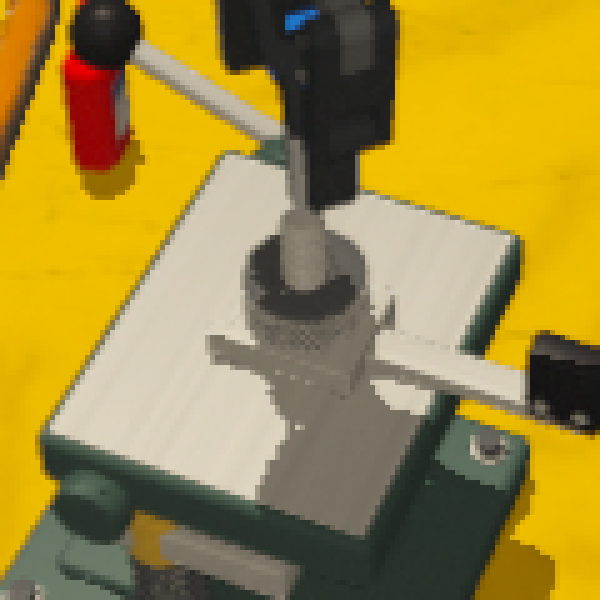

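The image shows the collar seated on the gauge, with the gauge unmoved and its tab at (565,380). Now I go back to the tab.

Request:
{"op": "drive_tool", "data": {"deltas": [[[0, 0, 0, 0, 0, 8.8, 0.6], [0, 0, 0, 0, 0, 8.8, 0.5], [0, 0, 0, 0, 0, 8.8, 0.4], [0, 0, 0, 0, 0, 8.8, 0.27], [0, 0, 0, 0, 0, 8.9, 0.27], [-30, 0, 0, 0, 0, 0, 0.27], [-30, 0, 0, 0, 0, 0, 0.27], [-31.5, 1.3, 0, 0, 0, 0, 0.27], [0, 0, 0, 0, 0, 0, 0.27], [0, 0, 0, 0, 0, 0, 0.27]]], "force": 30}}

```text
time: 23.1
tcp_pos: [0.531, 0.1121, 0.2423]
ee_rot: [0.0, 0.992, -0.13, -0.0]
ft_force: [0.1, -0.3, 0.7]
width: 0.0228
grasp_force: 0.0
```

```bash
python3 - <<'E'
from h import *
s=arm.get_state();q=s['ee_rot'];A=R.from_quat([q[1],q[2],q[3],q[0]]).as_matrix()
print(s['tcp_pos'],np.degrees(np.arctan2(A[1,0],A[0,0])),((np.array([.5322,.1118,.1596])-s['tcp_pos'])@A*1000).round(1),s['width'])
E
```

```text
[0.53097989 0.11207462 0.2423085 ] -14.88806017715637 [ 1.3 -0.1 82.7] 0.022794876523389126
```

Request:
{"op": "drive_tool", "data": {"deltas": [[[1, 0, 25, 0, 0, 0, 0.27], [0, 0, 25, 0, 0, 0, 0.27], [0, 0, 20, 0, 0, 0, 0.27], [0, 0, 9, 0, 0, 0, 0.27], [0, 0, 4, 0, 0, 0, 0.27], [0, 0, 0, 0, 0, 0, 0.27]]]}}

```text
time: 23.85
tcp_pos: [0.5323, 0.1119, 0.1603]
ee_rot: [-0.0, 0.992, -0.13, 0.0]
ft_force: [0.8, 0.5, -0.2]
width: 0.023
grasp_force: 0.0
```

Request:
{"op": "drive_tool", "data": {"deltas": [[[0, 0, 0, 0, 0, 0, 0.18], [0, 0, 0, 0, 0, 0, 0.1], [0, 0, 0, 0, 0, 0, 0.1], [0, 0, 0, 0, 0, 0, 0.1]]]}}

```text
time: 24.35
tcp_pos: [0.5324, 0.112, 0.1608]
ee_rot: [-0.0, 0.992, -0.129, 0.001]
ft_force: [-0.8, 0.4, 6.1]
width: 0.0134
grasp_force: 32.3
```

```bash
python3 w.py
```

```text
t 24.35 tcp [0.5324 0.112  0.1608] yaw -14.88 F [-0.8  0.4  6.1] M [0.013 0.025 0.06 ] e6 0.0295 j6 104.8 v 0.00 g 32.257506251335144 0.013442214196398286
```

Request:
{"op": "drive_tool", "data": {"deltas": [[[0, 0, -0.9, 0, 0, 0, 0.1], [0, 0, 0, 0, 0, 0, 0.1]]]}}

```text
time: 24.6
tcp_pos: [0.5324, 0.1119, 0.1609]
ee_rot: [-0.0, 0.992, -0.13, 0.001]
ft_force: [4.2, 0.2, 1.4]
width: 0.0133
grasp_force: 31.8
```

Request:
{"op": "drive_tool", "data": {"deltas": [[[-0.4, 0, 0, 0, 0, 0, 0.1], [-0.3, 0, 0, 0, 0, 0, 0.1]]]}}

```text
time: 24.85
tcp_pos: [0.5321, 0.1119, 0.1609]
ee_rot: [0.0, 0.992, -0.13, 0.001]
ft_force: [7.6, -1.1, -1.8]
width: 0.0136
grasp_force: 31.5
```

```bash
python3 w.py
```

```text
t 24.85 tcp [0.5321 0.1119 0.1609] yaw -14.88 F [ 7.6 -1.1 -1.8] M [-0.077 -1.059  0.048] e6 0.0995 j6 104.8 v 0.00 g 31.490721702575684 0.013621038262673793
```

The pull meets about 7 N of resistance, so the gauge is nipped. I draw it straight out.

Request:
{"op": "drive_tool", "data": {"deltas": [[[-1, 0, 0, 0, 0, 0, 0.1], [-2, 0, 0, 0, 0, 0, 0.1], [-3, 0, 0, 0, 0, 0, 0.1]]], "force": 40}}

```text
time: 25.22
tcp_pos: [0.5264, 0.1131, 0.1609]
ee_rot: [0.0, 0.992, -0.13, 0.001]
ft_force: [5.9, -1.8, -0.7]
width: 0.0128
grasp_force: 41.7
```

```bash
python3 w.py
```

```text
t 25.23 tcp [0.5264 0.1131 0.1609] yaw -14.90 F [ 5.9 -1.8 -0.7] M [-0.187 -0.963  0.007] e6 -0.0072 j6 105.0 v 0.01 g 41.717618107795715 0.01283069044984664
```

Request:
{"op": "drive_tool", "data": {"deltas": [[[-4, 0, 0, 0, 0, 0, 0.1], [-5, 0, 0, 0, 0, 0, 0.1], [-5, 0, 0, 0, 0, 0, 0.1], [-5, 0, 0, 0, 0, 0, 0.1], [-5, 0, 0, 0, 0, 0, 0.1], [-6, 0, 0, 0, 0, 0, 0.1], [-6, 0, 0, 0, 0, 0, 0.1], [-8, 0, 0, 0, 0, 0, 0.1], [-10, 0, 0, 0, 0, 0, 0.1], [-12, 0, 0, 0, 0, 0, 0.1], [0, 0, 0, 0, 0, 0, 0.1]]]}}

```text
time: 26.6
tcp_pos: [0.4597, 0.1311, 0.1604]
ee_rot: [0.0, 0.992, -0.129, -0.002]
ft_force: [-2.3, 0.8, 3.0]
width: 0.0132
grasp_force: 42.1
```

```bash
python3 w.py; python3 t.py; python3 - <<'E'
from h import *
for n in('top','side','side','top'):
    c=cam(n);P=cloud(c);Z=P[...,2]
    r=np.hypot(P[...,0]-.6175,P[...,1]-.0892)
    k=(r<.0195)&(r>.0095)&(Z>.17)&(Z<.2);print(n,k.sum(),np.percentile(Z[k],[10,25,50,75,90]).round(4))
E
```

```text
t 26.6 tcp [0.4597 0.1311 0.1604] yaw -14.85 F [-2.3  0.8  3. ] M [0.052 0.197 0.033] e6 -0.0036 j6 107.1 v -0.00 g 42.14130163192749 0.01317267180566519
[0.4597 0.1311 0.1604] [-2.34  0.76  2.97] [0.052 0.197 0.033]
top 15 30 32 [-4.6 -2.1  0.2]
top 30 45 33 [-3.6 -1.7 -0.1]
top 45 60 34 [-3.2 -1.6 -0.4]
top 65 76 86 [0.6 2.7 4.3]
top tines 62 [0.4 3.2 4.6]
top crown z 0.1508 0.1604
side 15 30 34 [-4.  -2.1 -0.8]
side 30 45 42 [-2.6 -1.6 -0.5]
side 45 60 44 [-3.  -1.7 -0.8]
side 65 76 102 [1.1 2.3 3.7]
side tines 65 [1.4 2.4 3.8]
side crown z 0.1507 0.1604
top 194 [0.1831 0.184  0.1852 0.1861 0.1869]
side 192 [0.1833 0.1839 0.1846 0.1853 0.1859]
side 199 [0.1833 0.1839 0.1846 0.1853 0.1862]
top 196 [0.1829 0.1839 0.1849 0.1858 0.1867]
```

The gauge is free and the collar height is unchanged. I lift it and carry it back to clear table near its old place.

Request:
{"op": "drive_tool", "data": {"deltas": [[[0, 0, -15, 0, 0, 0, 0.1], [0, 0, -35, 0, 0, 0, 0.1], [9, 40.4, 0, 0, 0, 0, 0.1], [9, 40.4, 0, 0, 0, 0, 0.1], [9, 40.4, 0, 0, 0, 0, 0.1], [9, 40.4, 0, 0, 0, 0, 0.1], [9, 40.4, 0, 0, 0, 0, 0.1], [9, 40.4, 0, 0, 0, 0, 0.1], [9, 40.4, 0, 0, 0, 0, 0.1], [9, 40.4, 0, 0, 0, 0, 0.1]]], "force": 60}}

```text
time: 28.15
tcp_pos: [0.4478, -0.2018, 0.2112]
ee_rot: [0.0, 0.992, -0.13, -0.0]
ft_force: [0.4, -0.1, -3.3]
width: 0.0128
grasp_force: 63.2
```

Request:
{"op": "drive_tool", "data": {"deltas": [[[0, 0, 30, 0, 0, -9.8, 0.1], [0, 0, 30, 0, 0, -9.8, 0.1], [0, 0, 30, 0, 0, -9.8, 0.1], [0, 0, 30, 0, 0, -9.8, 0.1], [0, 0, 20, 0, 0, 0, 0.1], [0, 0, 0, 0, 0, 0, 0.1], [0, 0, 0, 0, 0, 0, 0.1]]]}}

```text
time: 29.02
tcp_pos: [0.4488, -0.2009, 0.0719]
ee_rot: [0.001, 0.978, 0.211, 0.001]
ft_force: [-0.0, -0.1, -3.0]
width: 0.0126
grasp_force: 63.2
```

```bash
python3 w.py; python3 t.py; python3 - <<'E'
from h import *
c=cam('top');save(c,'t6.png',(180,110,460,310),2.8)
E
```

```text
t 29.02 tcp [ 0.4488 -0.2009  0.0719] yaw 24.31 F [-0.  -0.1 -3. ] M [-0.063  0.129 -0.03 ] e6 -0.0023 j6 28.3 v -0.00 g 63.168110847473145 0.0125896177114713
[ 0.4488 -0.2009  0.0719] [-0.05 -0.13 -2.96] [-0.063  0.129 -0.03 ]
top 15 30 0 
top 30 45 0 
top 45 60 9 [-4.1 -2.9 -0.1]
top 65 76 75 [-0.3  1.6  3.6]
top tines 50 [-1.   1.4  3.6]
top crown z 0.1497 0.0719
side 15 30 23 [-4.3 -2.  -0.3]
side 30 45 19 [-3.7 -2.2  0.2]
side 45 60 19 [-4.3 -2.1 -0.8]
side 65 76 48 [0.3 1.9 3.3]
side tines 45 [-8.6  1.   2.7]
side crown z 0.1496 0.0719
```

View pics/t6.png

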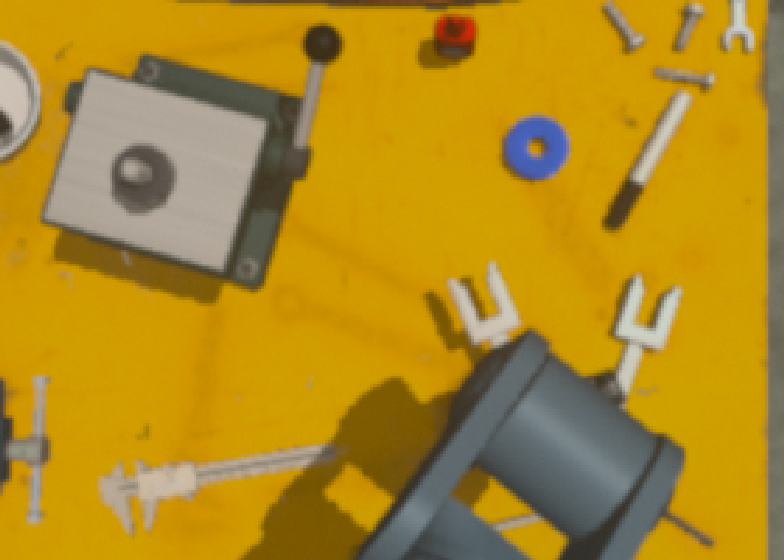

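The gauge hangs clear of everything, with its fork at (485,305), the thick gauge at (640,310) and the calliper at (230,470). I lower it.

Request:
{"op": "drive_tool", "data": {"deltas": [[[0, 0, 30, 0, 0, 0, 0.1], [0, 0, 20, 0, 0, 0, 0.1], [0, 0, 7, 0, 0, 0, 0.1], [0, 0, 2, 0, 0, 0, 0.1], [0, 0, 1.5, 0, 0, 0, 0.1], [0, 0, 0, 0, 0, 0, 0.1]]]}}

```text
time: 29.92
tcp_pos: [0.4489, -0.2008, 0.0112]
ee_rot: [0.001, 0.978, 0.211, 0.001]
ft_force: [-0.3, -0.5, -2.1]
width: 0.0132
grasp_force: 63.4
```

```bash
python3 w.py
```

```text
t 29.93 tcp [ 0.4489 -0.2008  0.0112] yaw 24.31 F [-0.3 -0.5 -2.1] M [0.025 0.097 0.029] e6 -0.0095 j6 28.3 v 0.00 g 63.361655473709106 0.013162608278335987
```

Request:
{"op": "drive_tool", "data": {"deltas": [[[0, 0, 0.7, 0, 0, 0, 0.1], [0, 0, 0.3, 0, 0, 0, 0.1], [0, 0, 0, 0, 0, 0, 0.12], [0, 0, 0, 0, 0, 0, 0.2], [0, 0, 0, 0, 0, 0, 0.26], [0, 0, 0, 0, 0, 0, 0.26], [0, 0, -15, 0, 0, 0, 0.26], [0, 0, -30, 0, 0, 0, 0.26], [0, 0, -40, 0, 0, 0, 0.26], [0, 0, -40, 0, 0, 0, 0.26], [-20, 40, -20, 0, 0, 0, 0.26], [-20, 40, 0, 0, 0, 0, 0.26]]]}}

```text
time: 31.42
tcp_pos: [0.446, -0.2916, 0.1582]
ee_rot: [0.003, 0.977, 0.211, 0.002]
ft_force: [1.4, 0.0, -1.2]
width: 0.0221
grasp_force: 0.0
```

Request:
{"op": "drive_tool", "data": {"deltas": [[[-30, 45, 0, 0, 0, 0, 0.5], [-30, 45, 0, 0, 0, 0, 0.5], [-30, 45, 0, 0, 0, 0, 0.5], [0, 0, 0, 0, 0, 0, 0.5], [0, 0, 0, 0, 0, 0, 0.5]]]}}

```text
time: 32.05
tcp_pos: [0.4182, -0.4494, 0.1547]
ee_rot: [-0.0, 0.978, 0.211, 0.0]
ft_force: [-0.3, 1.1, 0.4]
width: 0.0426
grasp_force: 0.0
```

```bash
python3 w.py; python3 - <<'E'
from h import *
c=cam('side');save(c,'s7.png',(200,130,470,310),2.9)
for n in('top','side'):
    c=cam(n);P=cloud(c);Z=P[...,2]
    r=np.hypot(P[...,0]-.6175,P[...,1]-.0892)
    k=(r<.0195)&(r>.0095)&(Z>.17)&(Z<.2);print(n,k.sum(),np.percentile(Z[k],[25,50,75]).round(4))
E
```

```text
t 32.05 tcp [ 0.4182 -0.4494  0.1547] yaw 24.31 F [-0.3  1.1  0.4] M [-0.013 -0.012 -0.01 ] e6 -0.0017 j6 8.1 v -0.00 g 0.0 0.042610527074640726
top 196 [0.184  0.1849 0.1859]
side 195 [0.1839 0.1848 0.1853]
```

View pics/s7.png

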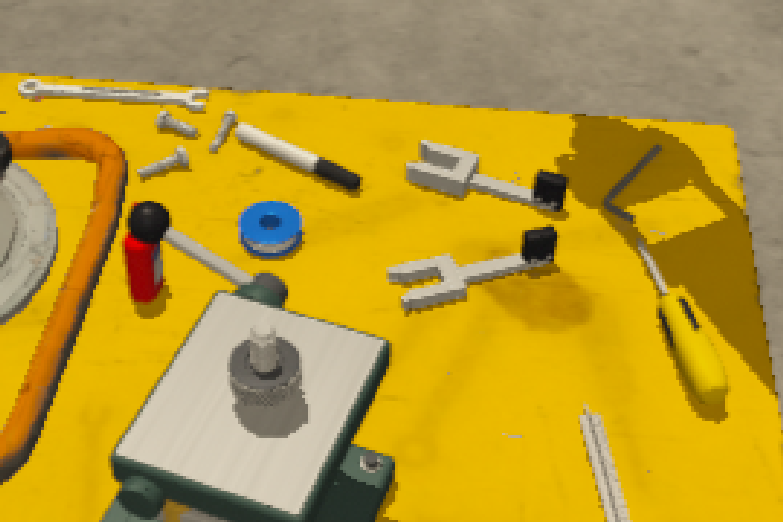

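The thin gauge lies flat at (480,270) with the thick one untouched at (490,180). The collar is still set at the same height and the arm is clear, so I hand in.

```bash
python3 -c "
from rig import arm
print(arm.hand_in())"
```

```text
the job is handed in; nothing more can be done
None
```

Job handed in at 32 s of the 72 s limit: I nipped the collar on the 12 mm gauge at roughly 10 N (estimated from wrist-joint effort), drew the gauge out against about 6 N with no measurable change in collar height, and laid it flat on the table clear of the press, disturbing nothing else that I could see.

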